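# Strip the stick cutter and hold its pusher at the wash mark

### The arm

A 6-joint arm with a two-finger parallel gripper is mounted at the origin on a cart in front of the work surface, level with it; the furniture and walls round the work are solid. World frame = base frame: x ahead of the robot, y to its left, z up, the work surface at z = 0. Lengths are in m, angles in rad, forces in N, time in s.
With the tool pointing down it reaches from about 0.35 to 0.975 m from the base axis. Payload 4.9 kg.
Tool frame: the origin (TCP) lies midway between the tips of the shut fingers; the grasp point (between the pads) lies 19 mm behind it; z points along the fingers, y is the line along which they close (so a half turn about z gives the same grasp; the last joint's range is limited). The gripper opens to 85 mm and grips with 20 to 120 N. Pads are 22 mm wide; open, the fingers measure 114 mm over their backs; the gripper's body (76 mm by 85 mm) begins 54 mm behind the grasp point. The pads swing forward as they close: fully open they stand 13 mm farther back than shut.
Start: joints at [1.097, 0.053, 1.613, -0, 1.476, -0.119], TCP at [0.217, 0.586, 0.231] pointing down, gripper open.
Joint ranges: [-3.01, 3.01], [-1.01, 2.22], [0.06, 2.58], [-1.02, 4.17], [0.09, 2.62], [-3.14, 3.14]. Speed limits (rad/s): [2.57, 2.57, 3.14, 3.14, 3.14, 3.14].

### API

Orientations are given as a 3x3 rotation matrix whose columns are the frame's x, y, z axes.
In Python, from cell import ctrl, viewer gives the robot as it stands.
- The arm moves only by the shell command python3 -m creep 'ROWS' [FORCE]. ROWS is 1 to 5 rows, parted by semicolons, with the numbers parted by spaces; each row has 7 numbers: the finger opening in m, then dx, dy, dz in m, then a rotation vector rx, ry, rz in rad; each row is the pose to reach, as a shift and turn from the pose commanded when the command began, along the tool's axes at that moment; what a row does not reach only later rows make up. A row lasts 1/10 s, in which the tool goes at most 0.05 m and 0.15 rad, less where a joint would pass 70% of its speed; a pose out of reach is approached as far as the arm can. The fingers move at their own pace and stop on an object; FORCE is the grip in N (left out, the last holds). Time passes only in rows, so rows that do not move let the fingers close. It prints the time, the measured TCP pose, the force, the opening and the grip force at its end. Input that does not fit is refused with a message, and nothing moves.
- ctrl.state(): the state, without advancing time (a new reading comes with each control period).
- viewer.camera(name): name is "scene" or "top" or "wrist"; returns a dict with "image" (480x640x3 uint8, red, green, blue), "depth" (480x640 float32, m along the optical axis (not along the pixel's ray), 0 where there is no reading), "fx", "fy", "cx", "cy" (pixels), "extrinsics" (4x4, takes a point from world to camera coordinates); the wrist camera has in their place "mount" (4x4, takes a point from camera to tool coordinates, whose origin is the TCP and whose axes are the flange's). Camera axes: x right, y up, looking along -z (the intrinsics and any distortion apply to the point x, -y, -z); pixel columns grow to the right and rows downward; lengths in m; the calibration is good to about 2 mm. A picture is of the moment at which its call begins: read the wrist's pose just before it.
- ctrl.close_job(): hands the job in; it is judged then, once.
The state is a dict: "clock": time; "joints": joint angles; "qd": joint speeds; "effort": joint torques, N m; "tcp_pos": TCP position; "tool_rot": TCP orientation; "wrist_force": force on the tool from outside, world axes, zero at the start; "wrist_torque": the same for the moment, N m; "gripper_width": finger opening in m; "grasp_force": force on a finger pad.
Only numpy, scipy, OpenCV 4.12 (cv2) and the standard library are available. Lean on these libraries where they do the work, as an engineer would, in place of code of your own. Each camera call takes 0.05 s, during which the arm holds its last target. There are 200 camera calls.

### The job

Strip the vegetable stick cutter for washing: slide its clamp jaw fully open and leave it open, lift the blade grid straight up out of the cutter, and stand it upright in a free slot of the wire rack, without disturbing the spare grid already there or the sauce cups. Then pull the cutter's spring-loaded pull bar out until its pointers meet the wash mark on the base, so that the pusher's teeth stand in the open mouth for a colleague to brush; the spring draws it back, so finish while still holding the bar steady at the mark.

Things in the scene. Friction and masses are not known exactly. Their poses are not given: they have to be found in the camera images.
- cutter: Aluminium vegetable stick cutter, fixed, base 355 x 150 mm, no part above 160 mm. Origin on the bench under the grid's seat, z up; -x is the way the pull bar comes out; sliding jaw on the +y side, fixed jaw on -y. The grid stands on a 44 mm high sill, its sides in 17 mm grooves up to 112 mm high: lift it 80 mm straight up. Trough with the white toothed pusher behind (+x), pull bar in front (-x).
- jaw (a joint): Travel of the sliding clamp jaw along the cutter's +y, m: 0 = closed on the grid, 0.025 = fully open at its stop. About 4 N of friction; stays where it is left. Closed, its lip lies over the grid's shoulder and locks it down; clear from about 0.010.
- jaw_lug (a point): Point in the jaw's upright black lug, 148 mm above the bench, 11 mm below its top. The lug is 12 mm thick along the cutter's y, 28 mm wide along x, and stands on the jaw's lip (top 124 mm above the bench). Pinch it from above, fingers closing along the cutter's y, or push it outwards.
- blade_grid: Coarse blade grid: steel frame 84 mm wide (y), 12 mm thick (x), 72 mm high, 5 x 4 openings, with a black grip tab on top, 32 mm wide, 12 mm thick, up to 102 mm above its underside. About 0.3 kg. Origin at the centre of its underside, z up. Hold it at the tab, fingers closing along its x; open them only to about 40 mm (the bail is 50 mm away).
- rack: Fixed stainless wire rack, 140 x 110 mm. Origin on the bench at its centre. Five hoops, 69 mm high, across its x axis at x = -60, -30, 0, 30, 60 mm leave slots at x = -45, -15, 15, 45 mm, 24 mm wide, 98 mm long along y. A grid stands in a slot with its thickness along the rack's x, on wires 16 mm above the bench. The slot at +45 mm holds the spare grid; the others are free.
- spare_grid: Spare blade grid, same frame and size, but with finer openings (8 x 6), in the rack's slot at x = +45 mm; must stay there. Origin at the centre of its underside.
- pull_bar (a joint): Travel of the pull bar and the pusher it draws along the cutter's -x, m: 0 = home, 0.105 = pointers level with the wash mark, 0.125 = end of travel. A spring draws it home with 4 N, rising to 10.5 N at the mark. With the grid in place the pusher stops against it at about 0.08.
- bar_grip (a point): Middle of the black grip sleeve of the pull bar, a U-shaped bail of 10 mm steel rod standing across the cutter in front of the grid: 18 mm diameter, 72 mm long along the cutter's y, axis 135 mm above the bench, 65 mm in front (cutter -x) of the grid when home. Grasp from above, fingers closing along the cutter's x.
- bar_pointer (a point): Tip of the small dark pointer at the foot of the bail on the cutter's -y side, 38 mm above the bench (a second one is on the other side).
- wash_mark (a point): Wash mark on the cutter's -y side: a small dark upright index plate, 3 mm thick, at the base's edge, with a black line across the base, 170 mm in front (-x) of the grid's seat. The pointer is at the mark when both have the same x in the cutter's frame. This point is 38 mm above the bench.
- sauce_cup_1: Small pale sauce cup, 60 mm across, 32 mm high, bystander. Origin under its centre.
- sauce_cup_2: Another such sauce cup, bystander.
- sauce_cup_3: Another such sauce cup, bystander.

How it is judged:
By the outcome, as a careful person would: the job done as asked, in the order asked, and still so for the second after the job is handed in, while the arm keeps its last pose, push and grip.
It also fails if it takes over 64 s, if anything falls off the work surface, if the arm or the gripper's body presses on something with over 40 N, if the wrist force passes 120 N, or if a joint passes its speed limit or range.

## Working session

There is one attempt and no reset: what is moved stays moved. The work goes in short steps, Python scripts to look and compute and a shell command to move; the robot and the scene stay as the last step left them, time stands still between calls to the robot, and variables do not carry over. Pictures are saved under pics/ and viewed, at most 10 in all, crops included, and the job is handed in when it is done.

```bash
mkdir -p pics; cat > h.py <<'E'
import numpy as np, cv2
from cell import ctrl, viewer
def cam(n):
    s=ctrl.state(); c=viewer.camera(n)
    if 'extrinsics' in c: c['T']=np.linalg.inv(np.array(c['extrinsics']))
    else:
        W=np.eye(4);W[:3,:3]=s['tool_rot'];W[:3,3]=s['tcp_pos'];c['T']=W@np.array(c['mount'])
    return c
def pts(c):
    v,u=np.mgrid[0:480,0:640];d=c['depth']
    P=np.stack([(u-c['cx'])/c['fx']*d,-(v-c['cy'])/c['fy']*d,-d],-1)
    return P@c['T'][:3,:3].T+c['T'][:3,3]
def ray(c,u,v,z):
    r=c['T'][:3,:3]@np.array([(u-c['cx'])/c['fx'],-(v-c['cy'])/c['fy'],-1]);o=c['T'][:3,3]
    return o+r*(z-o[2])/r[2]
def save(n,im): cv2.imwrite('pics/'+n+'.png',im[...,::-1])
E
python3 - <<'E'
from h import *
for n in('top','scene'):
    c=cam(n);save(n,c['image']);np.save(n,c,allow_pickle=True)
    print(n,[k for k in c],c['T'].round(3).tolist(),c['fx'])
s=ctrl.state();print(s['tool_rot'],s['clock'])
E
```

```text
top ['image', 'depth', 'fx', 'fy', 'cx', 'cy', 'extrinsics', 'T'] [[0.01, 0.99, -0.137, 0.344], [-1.0, 0.009, -0.006, 0.111], [-0.004, 0.137, 0.991, 1.384], [0.0, 0.0, 0.0, 1.0]] 439.0492427463062
scene ['image', 'depth', 'fx', 'fy', 'cx', 'cy', 'extrinsics', 'T'] [[-0.896, 0.27, -0.352, 0.015], [-0.443, -0.548, 0.71, 1.103], [-0.001, 0.792, 0.611, 0.983], [0.0, 0.0, 0.0, 1.0]] 613.4095674472921
[[-9.37708092e-01  3.47423040e-01 -8.74509428e-04]
 [ 3.47424050e-01  9.37706700e-01 -1.63534991e-03]
 [ 2.51875113e-04 -1.83730645e-03 -9.99998280e-01]] 0.1
```

View pics/top.png

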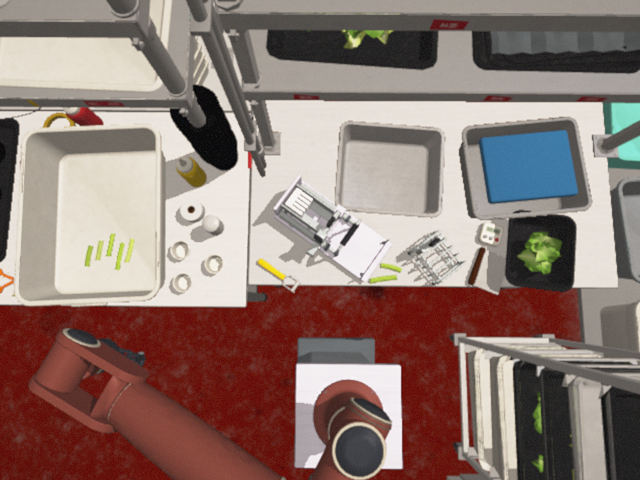

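View pics/scene.png

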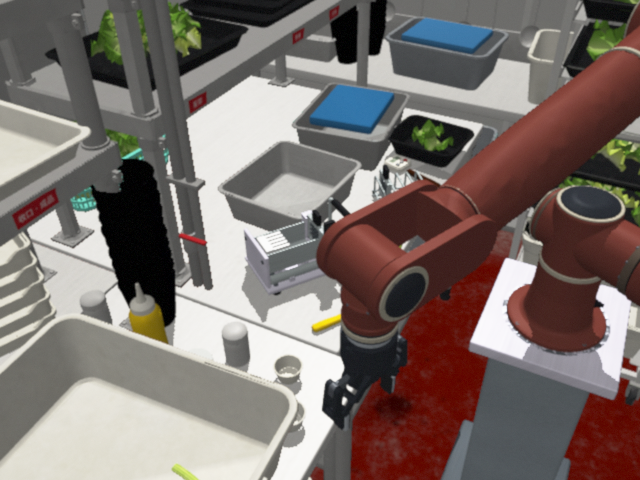

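The top view shows the cutter around (330,228), with the white pusher at (300,203) and the bar end toward (375,262). The rack is around (432,258) and the cups are at (180,250), (215,265) and (181,283). I'll enlarge this area.

```bash
python3 - <<'E'
from h import *
c=np.load('top.npy',allow_pickle=True).item()
im=c['image'][170:295,260:470]
save('crop',cv2.resize(im,None,fx=3.8,fy=3.8,interpolation=cv2.INTER_CUBIC))
P=pts(c)
for u,v in((330,228),(432,258)): print(ray(c,u,v,0.0),ray(c,u,v,.1))
# height map of cutter region
z=P[...,2]
sub=z[170:295,260:470];h=np.clip(sub/0.17*255,0,255).astype(np.uint8)
save('hgt',cv2.resize(cv2.applyColorMap(h,cv2.COLORMAP_JET),None,fx=3.8,fy=3.8,interpolation=cv2.INTER_NEAREST))
# base outline
m=((z>0.008)&(z<.2));m[:170]=0;m[295:]=0;m[:,:265]=0;m[:,398:]=0
k,l,st,ce=cv2.connectedComponentsWithStats(m.astype(np.uint8))
i=1+np.argmax(st[1:,4]);print(st[i])
q=P[l==i][:,:2].astype(np.float32);r=cv2.minAreaRect(q);print(r)
E
```

```text
[0.56885636 0.05541042 0.        ] [0.5526218  0.05939912 0.1       ]
[ 0.47590713 -0.26699048  0.        ] [ 0.46639012 -0.23970147  0.1       ]
[ 274  170  124  112 6116]
((0.5898919105529785, 0.02748914062976837), (0.3575265109539032, 0.29042983055114746), 53.206016540527344)
```

View pics/crop.png

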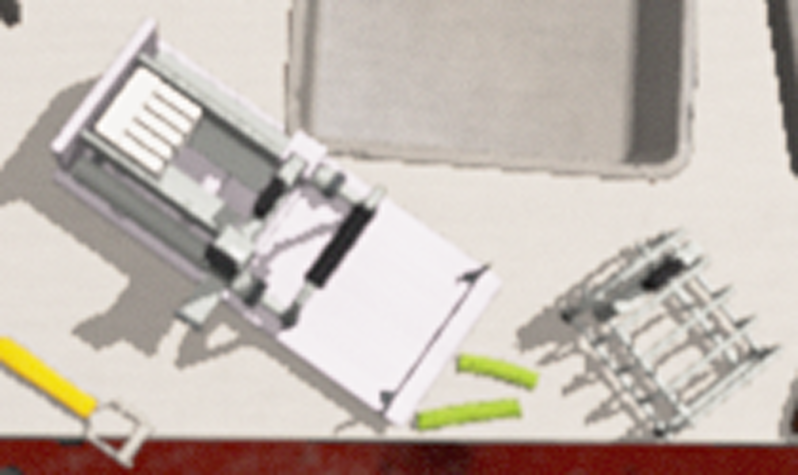

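View pics/hgt.png

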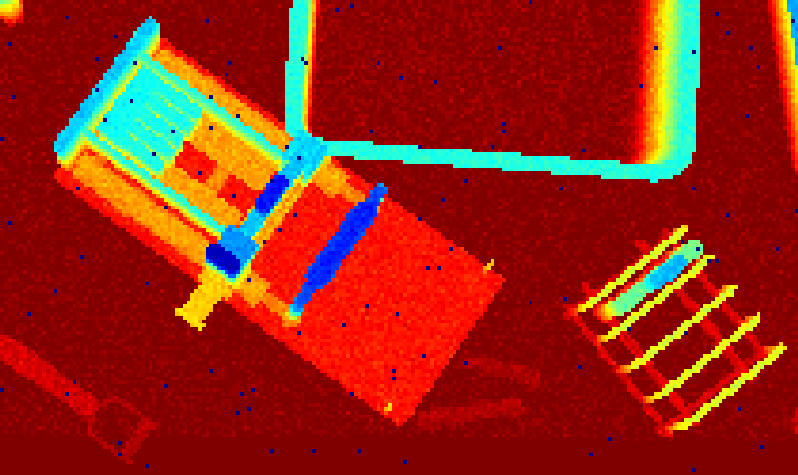

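The crop gives the tab at (270,195), lug at (223,260), bar grip at (343,243), wash plates at (387,400) and (485,268), and the spare grid in the rack slot at upper left. Next I'll compute their poses.

```bash
cat > m.py <<'E'
from h import *
def run(c,save_=False):
    P=pts(c);z=P[...,2];g=c['image'].max(-1)
    def roi(x0,y0,x1,y1):
        m=np.zeros(z.shape,bool);m[170+int(y0/3.8):170+int(y1/3.8),260+int(x0/3.8):260+int(x1/3.8)]=1;return m
    o={}
    for n,r,zc,lo in(('grip',(290,190,385,295),.142,.12),('tab',(245,165,300,225),.146,.138),('lug',(195,235,250,285),.159,.150)):
        m=roi(*r)&(g<95)&(z>lo)&(z<.17)
        v,u=np.nonzero(m);p=np.array([ray(c,a,b,zc)[:2] for a,b in zip(u,v)])
        e=cv2.minAreaRect(p.astype(np.float32))
        d=np.linalg.svd(p-p.mean(0))[2][0];d=d if d[1]>0 else -d
        print(n,len(p),np.median(z[m]).round(4),'mean',p.mean(0).round(4),'mar',np.round(e[0],4),np.round(e[1],4),'axis',np.degrees(np.arctan2(d[1],d[0])).round(1))
    m=roi(560,220,798,440)&(z>.05)&(z<.08)
    q=P[m][:,:2];e=cv2.minAreaRect(q.astype(np.float32));print('rack',len(q),e)
    m=roi(560,220,798,440)&(z>.088)&(z<.13);q=P[m][:,:2];print('spare',len(q),cv2.minAreaRect(q.astype(np.float32)))
    m=roi(250,170,510,430)&(z>.008)&(z<.03);q=P[m]
    k=cv2.convexHull(q[:,:2].astype(np.float32));a=cv2.approxPolyDP(k,.012,True)[:,0];print('base',np.median(q[:,2]),a.round(3).tolist())
E
python3 - <<'E'
from m import *
run(np.load('top.npy',allow_pickle=True).item())
E
```

```text
grip 114 0.1436 mean [0.53   0.0065] mar [0.529  0.0067] [0.0143 0.069 ] axis 145.3
tab 38 0.1462 mean [0.5651 0.0601] mar [0.5657 0.0602] [0.0111 0.0273] axis 143.8
lug 29 0.1601 mean [0.5153 0.0965] mar [0.5149 0.0962] [0.026 0.008] axis 50.1
rack 380 ((0.4778275787830353, -0.2728707492351532), (0.12649817764759064, 0.11053658276796341), 38.055503845214844)
spare 92 ((0.5147656798362732, -0.24611413478851318), (0.012024769559502602, 0.07757825404405594), 40.42675018310547)
base 0.024242063671617187 [[0.593999981880188, 0.07199999690055847], [0.42500001192092896, 0.06499999761581421], [0.39800000190734863, -0.03799999877810478], [0.41100001335144043, -0.1379999965429306], [0.5659999847412109, -0.13099999725818634], [0.6140000224113464, -0.03999999910593033]]
```

```bash
cat > go.py <<'E'
import sys
from h import *
# usage: go.py x y z phi(deg, world dir of tool y)  -> shift in tool axes and rotvec
from scipy.spatial.transform import Rotation as Ro
x,y,z,phi=map(float,sys.argv[1:5]);s=ctrl.state();R=np.array(s['tool_rot'])
yy=np.array([np.cos(np.radians(phi)),np.sin(np.radians(phi)),0]);zz=np.array([0,0,-1.]);G=np.stack([np.cross(yy,zz),yy,zz],1)
print('d',(R.T@(np.array([x,y,z])-s['tcp_pos'])).round(4),'rv',Ro.from_matrix(R.T@G).as_rotvec().round(4),'F',np.round(s['wrist_force'],1),s['clock'])
E
python3 go.py 0.50 0.06 0.36 55.3
```

```text
d [-0.4481 -0.3947 -0.1292] rv [-0.0019 -0.      0.2508] F [-0.6  0.2 -0.7] 0.1
```

```bash
python3 -m creep '0 0 0 -0.05 0 0 0;0 0 0 -0.10 0 0 0.1;0 -0.448 -0.395 -0.13 0 0 0.251;0 -0.448 -0.395 -0.13 0 0 0.251;0 -0.448 -0.395 -0.13 0 0 0.251'; python3 go.py 0.50 0.06 0.36 55.3
```

```text
clock: 0.6
tcp_pos: [0.2883, 0.4528, 0.3389]
tool_rot: [[-0.823, 0.568, 0.0], [0.568, 0.823, -0.0], [-0.0, 0.0, -1.0]]
wrist_force: [0.8, -1.0, -0.9]
gripper_width: 0.0123
grasp_force: 0.0
d [-0.3974 -0.2029 -0.0211] rv [0.0001 0.0003 0.0012] F [ 0.8 -1.  -0.9] 0.6
```

```bash
python3 -m creep '0 -0.397 -0.203 -0.021 0 0 0;0 -0.397 -0.203 -0.021 0 0 0;0 -0.397 -0.203 -0.021 0 0 0;0 -0.397 -0.203 -0.021 0 0 0;0 -0.397 -0.203 -0.021 0 0 0' >/dev/null;  python3 go.py 0.50 0.06 0.36 55.3
```

```text
d [-0.1749 -0.0882 -0.0097] rv [-0.      0.      0.0001] F [1.2 0.5 0.2] 1.1
```

```bash
python3 -m creep '0 -0.175 -0.088 -0.01 0 0 0;0 -0.175 -0.088 -0.01 0 0 0;0 -0.175 -0.088 -0.01 0 0 0;0 -0.175 -0.088 -0.01 0 0 0;0 -0.175 -0.088 -0.01 0 0 0' >/dev/null;  python3 -m creep '0 0 0 0 0 0 0;0 0 0 0 0 0 0'; python3 - <<'E'
from h import *
c=cam('wrist');save('w1',c['image']);np.save('w1',c,allow_pickle=True);print(c['T'].round(3))
E
```

```text
clock: 1.8
tcp_pos: [0.4995, 0.0627, 0.3602]
tool_rot: [[-0.822, 0.569, -0.001], [0.569, 0.822, 0.0], [0.001, -0.0, -1.0]]
wrist_force: [0.1, 0.4, 0.5]
gripper_width: 0.0003
grasp_force: 0.0
[[ 0.569 -0.781 -0.258  0.434]
 [ 0.822  0.541  0.178  0.108]
 [ 0.001 -0.313  0.95   0.503]
 [ 0.     0.     0.     1.   ]]
```

View pics/w1.png

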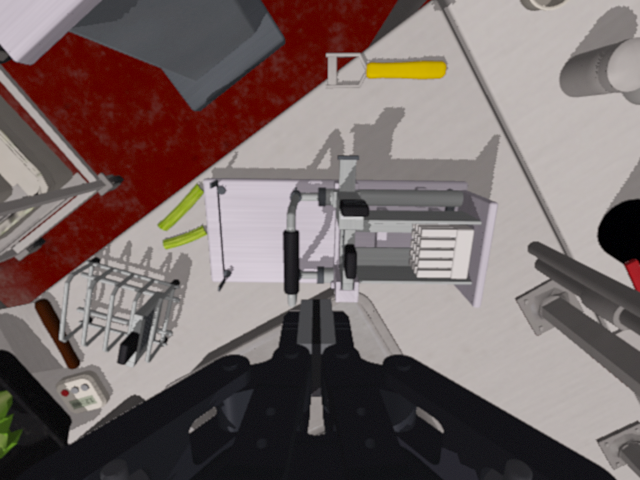

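The wrist view shows the grip sleeve at (291,262), tab (350,262), lug (354,207) and rack (120,310). I'll measure these from this view.

```bash
python3 - <<'E'
from h import *
c=np.load('w1.npy',allow_pickle=True).item();P=pts(c);z=P[...,2];g=c['image'].max(-1)
for n,(a,b,d,e),zc,lo in(('grip',(280,225,303,298),.142,.13),('tab',(341,242,360,282),.146,.138),('lug',(336,195,372,222),.159,.152)):
    m=np.zeros(z.shape,bool);m[b:e,a:d]=1;m&=(g<90)&(z>lo)&(z<.17)
    p=P[m][:,:2];p3=P[m]
    r=cv2.minAreaRect(p.astype(np.float32));q=np.linalg.svd(p-p.mean(0))[2][0];q=q*np.sign(q[1])
    print(n,len(p),np.median(p3[:,2]).round(4),p.mean(0).round(4),np.round(r[0],4),np.round(r[1],4),np.degrees(np.arctan2(q[1],q[0])).round(1))
m=np.zeros(z.shape,bool);m[250:380,50:185]=1
q=P[m&(z>.058)&(z<.076)][:,:2];print('rack',len(q),cv2.minAreaRect(q.astype(np.float32)))
q=P[m&(z>.085)&(z<.13)][:,:2];print('spare',len(q),cv2.minAreaRect(q.astype(np.float32)))
# base plate edges at front
m=np.zeros(z.shape,bool);m[170:295,195:285]=1;m&=(z>.012)&(z<.032)
k=cv2.convexHull(P[m][:,:2].astype(np.float32))[:,0]
print('base',cv2.approxPolyDP(k,.008,True)[:,0].round(4).tolist())
E
```

```text
grip 929 0.1435 [0.531  0.0083] [0.5333 0.006 ] [0.0158 0.0748] 144.5
tab 321 0.1461 [0.5677 0.0603] [0.5692 0.0597] [0.012  0.0311] 145.9
lug 333 0.1593 [0.5177 0.0961] [0.5181 0.0957] [0.0277 0.0112] 53.0
rack 1800 ((0.47928592562675476, -0.2715626358985901), (0.12643609941005707, 0.10980404913425446), 38.17609405517578)
spare 798 ((0.5443323254585266, -0.22353899478912354), (0.08303112536668777, 0.08466789126396179), 39.054534912109375)
base [[0.5794000029563904, -0.05260000005364418], [0.4625000059604645, 0.0364999994635582], [0.4009000062942505, -0.052299998700618744], [0.5180000066757202, -0.13539999723434448]]
```

```bash
python3 go.py .5375 .0806 .19 55.1;  python3 go.py .5375 .0806 .134 55.1
```

```text
d [-0.0214  0.0361  0.1704] rv [ 0.     -0.0004  0.0049] F [0.5 0.6 0.7] 1.85
d [-0.0215  0.0361  0.2264] rv [ 0.     -0.0004  0.0049] F [0.5 0.6 0.7] 1.85
```

```bash
python3 -m creep '0 -0.0215 0.036 0.04 0 0 0.005;0 -0.0215 0.036 0.09 0 0 0.005;0 -0.0215 0.036 0.13 0 0 0.005;0 -0.0215 0.036 0.17 0 0 0.005;0 -0.0215 0.036 0.17 0 0 0.005' |sed -n 2p; python3 go.py .5375 .0806 .134 55.1;  python3 -m creep '0 0 0 0.03 0 0 0;0 0 0 0.056 0 0 0;0 0 0 0.056 0 0 0'; python3 -m creep '0 0.01 0 0 0 0 0;0 0.02 0 0 0 0 0;0 0.026 0 0 0 0 0;0 0.03 0 0 0 0 0;0 0.03 0 0 0 0 0'
```

```text
tcp_pos: [0.5331, 0.0808, 0.1832]
d [-0.0042  0.0027  0.0492] rv [-0.0077 -0.0109  0.0008] F [-0.4  0.5 -1. ] 2.35
clock: 2.65
tcp_pos: [0.5364, 0.0803, 0.1332]
tool_rot: [[-0.82, 0.572, -0.004], [0.572, 0.82, 0.0], [0.003, -0.002, -1.0]]
wrist_force: [-0.1, 0.6, 0.2]
gripper_width: 0.0
grasp_force: 0.0
clock: 3.15
tcp_pos: [0.5143, 0.0972, 0.1366]
tool_rot: [[-0.82, 0.573, 0.004], [0.573, 0.82, 0.001], [-0.003, 0.002, -1.0]]
wrist_force: [2.7, -0.2, 2.6]
gripper_width: 0.0001
grasp_force: 1.4
```

```bash
for i in 1; do python3 -m creep '0 0.003 0 0 0 0 0;0 0.003 0 0 0 0 0'|sed -n '2p;4p'; python3 -m creep '0 0.003 0 0 0 0 0;0 0.003 0 0 0 0 0'|sed -n '2p;4p'; python3 -m creep '0 0.003 0 0 0 0 0;0 0.003 0 0 0 0 0'|sed -n '2p;4p'; done
```

```text
tcp_pos: [0.5116, 0.0984, 0.1354]
wrist_force: [3.4, -1.6, 3.0]
tcp_pos: [0.5115, 0.0985, 0.1355]
wrist_force: [12.6, -6.4, -1.4]
tcp_pos: [0.5115, 0.0985, 0.1356]
wrist_force: [22.4, -11.7, -6.9]
```

```bash
python3 -m creep '0 -0.012 0 0 0 0 0;0 -0.012 0 -0.05 0 0 0;0.04 -0.012 0 -0.09 0 0 0;0.04 -0.012 0 -0.09 0 0 0'|sed -n '2p;4p'; python3 - <<'E'
from h import *
c=cam('wrist');P=pts(c);z=P[...,2];g=c['image'].max(-1);save('w2',c['image'])
for zc,lo,hi in((.146,.138,.1485),(.159,.152,.165)):
    m=(g<90)&(z>lo)&(z<hi)&(abs(P[...,0]-.54)<.07)&(abs(P[...,1]-.07)<.06)
    n,l,st,ce=cv2.connectedComponentsWithStats(m.astype(np.uint8))
    for i in range(1,n):
        if st[i,4]>60: p=P[l==i];print(zc,st[i],p.mean(0).round(4),np.round(cv2.minAreaRect(p[:,:2].astype(np.float32)),4) if 0 else cv2.minAreaRect(p[:,:2].astype(np.float32)))
E
python3 go.py .567 .060 .118 55.1
```

```text
tcp_pos: [0.5181, 0.0953, 0.2304]
wrist_force: [0.2, 0.4, 1.4]
0.146 [297 207  41   6 143] [0.4946 0.1125 0.1439] ((0.4952755868434906, 0.11274256557226181), (0.02649674378335476, 0.0020582673605531454), 52.02143096923828)
0.146 [215 284  26  51 913] [0.5166 0.0203 0.1428] ((0.5199865102767944, 0.016657348722219467), (0.01528743002563715, 0.04164499044418335), 56.66527557373047)
0.146 [308 308  17  43 656] [0.5672 0.0611 0.1458] ((0.5691116452217102, 0.06000400707125664), (0.011631040833890438, 0.03170856088399887), 54.53553009033203)
0.159 [295 211  45  21 864] [0.4985 0.1101 0.1587] ((0.4990427792072296, 0.10987953096628189), (0.027509482577443123, 0.011850997805595398), 54.43684768676758)
d [-0.0613 -0.0002  0.1092] rv [ 0.0023  0.0014 -0.0016] F [-0.3  0.5 -0.4] 4.2
```

View pics/w2.png

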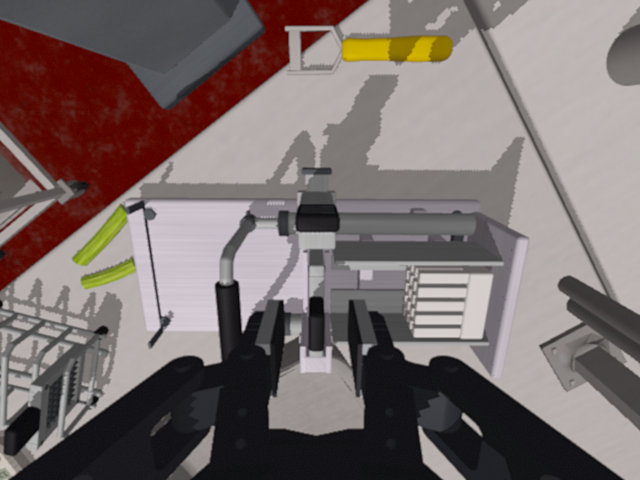

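The jaw reached its stop: the lug moved about 24 mm and the push met a hard stop. The tab at (316,325) lies midway between the fingers. Next is grasping the tab.

```bash
python3 -m creep '0.04 -0.04 0.0005 0 0 0 0;0.04 -0.062 0.0005 0.03 0 0 0;0.04 -0.062 0.0005 0.07 0 0 0;0.04 -0.062 0.0005 0.09 0 0 0;0.04 -0.062 0.0005 0.11 0 0 0'|sed -n '2p;4p'; python3 -m creep '0.04 0 0 0 0 0 0;0.0 0 0 0 0 0 0;0.0 0 0 0 0 0 0;0.0 0 0 0 0 0 0;0.0 0 0 0 0 0 0' 50; python3 go.py .567 .060 .118 55.1
```

```text
tcp_pos: [0.5637, 0.0599, 0.1094]
wrist_force: [-0.2, 0.9, 0.5]
clock: 5.2
tcp_pos: [0.5672, 0.0598, 0.1153]
tool_rot: [[-0.819, 0.573, 0.001], [0.573, 0.819, 0.0], [-0.001, 0.001, -1.0]]
wrist_force: [-0.1, 0.8, -1.2]
gripper_width: 0.0113
grasp_force: 52.5
d [ 0.0003  0.     -0.0027] rv [ 0.0005  0.0007 -0.0016] F [-0.1  0.8 -1.2] 5.2
```

Gripped. I'll lift it straight up, slowly at first.

```bash
python3 -m creep '0 0 0 -0.005 0 0 0;0 0 0 -0.012 0 0 0;0 0 0 -0.02 0 0 0;0 0 0 -0.03 0 0 0;0 0 0 -0.04 0 0 0'|sed -n '2,6p'; python3 -m creep '0 0 0 -0.015 0 0 0;0 0 0 -0.03 0 0 0;0 0 0 -0.05 0 0 0;0 0 0 -0.07 0 0 0;0 0 0 -0.08 0 0 0'
```

```text
tcp_pos: [0.5672, 0.0597, 0.1558]
tool_rot: [[-0.819, 0.574, 0.001], [0.574, 0.819, -0.0], [-0.001, 0.0, -1.0]]
wrist_force: [0.7, -0.4, -3.3]
gripper_width: 0.0111
grasp_force: 52.2
clock: 6.2
tcp_pos: [0.5682, 0.0597, 0.2382]
tool_rot: [[-0.819, 0.574, 0.005], [0.574, 0.819, -0.0], [-0.004, 0.003, -1.0]]
wrist_force: [0.7, -0.6, -3.0]
gripper_width: 0.0111
grasp_force: 52.4
```

```bash
python3 go.py .4667 -.2815 .26 38.1
```

```text
d [-0.1127 -0.3377 -0.0222] rv [0.0031 0.0035 0.295 ] F [ 0.7 -0.6 -3. ] 6.2
```

```bash
python3 -m creep '0 0 0 -0.022 0 0 0;0 -0.113 -0.338 -0.022 0 0 0.05;0 -0.113 -0.338 -0.022 0 0 0.12;0 -0.113 -0.338 -0.022 0 0 0.2;0 -0.113 -0.338 -0.022 0 0 0.295'|sed -n 2p;python3 go.py .4667 -.2815 .26 38.1
```

```text
tcp_pos: [0.5093, -0.1335, 0.2571]
d [-0.0906 -0.1246 -0.0029] rv [ 0.0003  0.0007 -0.0029] F [ 0.5 -0.1 -3.2] 6.7
```

```bash
python3 -m creep '0 -0.091 -0.125 -0.003 0 0 -0.003;0 -0.091 -0.125 -0.003 0 0 -0.003;0 -0.091 -0.125 -0.003 0 0 -0.003;0 -0.091 -0.125 -0.003 0 0 -0.003;0 -0.091 -0.125 -0.003 0 0 -0.003'|sed -n 2p;python3 -m creep '0 0 0 0 0 0 0;0 0 0 0 0 0 0' >/dev/null; python3 go.py .4667 -.2815 .26 38.1;  python3 - <<'E'
from h import *
c=cam('wrist');P=pts(c);z=P[...,2];save('w3',c['image'])
R=np.hypot(P[...,0]-.4785,P[...,1]+.2722)
q=P[(R<.1)&(z>.06)&(z<.076)][:,:2]
a=np.radians(38.1);ex=np.array([np.cos(a),np.sin(a)]);ey=np.array([-ex[1],ex[0]])
x=(q-[.4785,-.2722])@ex;y=(q-[.4785,-.2722])@ey
print(np.histogram(x,np.arange(-.08,.081,.005)));print(y.min(),y.max())
for lo,hi in((-.07,-.05),(-.04,-.02),(-.01,.01),(.02,.04),(.05,.07)):
    m=(x>lo)&(x<hi);print(lo,m.sum(),np.median(x[m]).round(4), np.polyfit(y[m],x[m],1).round(4) if m.sum()>20 else '',np.ptp(y[m]) if m.sum() else '')
E
```

```text
tcp_pos: [0.4674, -0.2819, 0.2597]
d [-0.0006 -0.0026 -0.0004] rv [ 0.0003 -0.0003  0.005 ] F [-0.3  0.5 -3.5] 7.4
(array([  0,   0,   0, 176, 494,   0,   0,   0,   0, 211, 458,   0,   0,
         0,   0, 106, 317,   0,   0,   0,   0, 267, 398,  27,  87,  12,
         2, 198, 302,   0,   0,   0]), array([-8.0000000e-02, -7.5000000e-02, -7.0000000e-02, -6.5000000e-02,
       -6.0000000e-02, -5.5000000e-02, -5.0000000e-02, -4.5000000e-02,
       -4.0000000e-02, -3.5000000e-02, -3.0000000e-02, -2.5000000e-02,
       -2.0000000e-02, -1.5000000e-02, -1.0000000e-02, -5.0000000e-03,
        6.9388939e-17,  5.0000000e-03,  1.0000000e-02,  1.5000000e-02,
        2.0000000e-02,  2.5000000e-02,  3.0000000e-02,  3.5000000e-02,
        4.0000000e-02,  4.5000000e-02,  5.0000000e-02,  5.5000000e-02,
        6.0000000e-02,  6.5000000e-02,  7.0000000e-02,  7.5000000e-02,
        8.0000000e-02]))
-0.05482333574896505 0.05403265439539737
-0.07 670 -0.0586 [ 0.002  -0.0587] 0.10769785592647063
-0.04 669 -0.0289 [ 0.0037 -0.0289] 0.10874361790622813
-0.01 423 0.0015 [-0.027   0.0019] 0.10748984442684395
0.02 692 0.0307 [-0.0061  0.031 ] 0.10750381939865367
0.05 502 0.0606 [-0.0013  0.0606] 0.10820475008916021
```

View pics/w3.png

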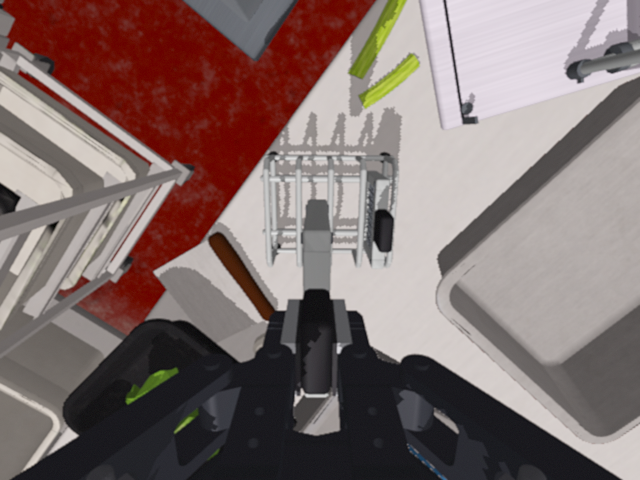

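The grid hangs over the slot between the hoops at columns 299 and 331, parallel to them. The hoops measure about 1 mm further along rack x than I estimated. I'll lower with that correction.

```bash
python3 go.py .4675 -.2809 .0885 38.1; python3 -m creep '0 0 -0.0015 0.05 0 0 0.004;0 0 -0.0015 0.1 0 0 0.004;0 0 -0.0015 0.12 0 0 0.004;0 0 -0.0015 0.135 0 0 0.004;0 0 -0.0015 0.145 0 0 0.004'|sed -n '2p;4p'; python3 go.py .4675 -.2809 .0885 38.1
```

```text
d [-0.0006 -0.0017  0.1711] rv [ 0.0002 -0.0002  0.0052] F [ 0.2  0.5 -2.8] 7.45
tcp_pos: [0.4671, -0.2809, 0.1139]
wrist_force: [-0.3, 0.0, -3.6]
d [-0.0002  0.0003  0.0254] rv [-0.0001 -0.0003  0.0004] F [-0.3  0.  -3.6] 7.95
```

```bash
python3 -m creep '0 0 0 0.01 0 0 0;0 0 0 0.018 0 0 0;0 0 0 0.023 0 0 0;0 0 0 0.025 0 0 0;0 0 0 0.025 0 0 0'|sed -n '2p;4p'; python3 -m creep '0 0 0 0.002 0 0 0;0 0 0 0.002 0 0 0'|sed -n '2p;4p'
```

```text
tcp_pos: [0.4669, -0.2818, 0.0898]
wrist_force: [0.2, -0.6, -4.0]
tcp_pos: [0.4668, -0.2819, 0.0878]
wrist_force: [0.2, 0.3, -4.2]
```

```bash
python3 -m creep '0 0 0 0.0015 0 0 0;0 0 0 0.0015 0 0 0'|sed -n '2p;4p'; python3 -m creep '0 0 0 0.0015 0 0 0;0 0 0 0.0015 0 0 0'|sed -n '2p;4p'
```

```text
tcp_pos: [0.4672, -0.282, 0.0871]
wrist_force: [-0.9, 1.8, 1.3]
tcp_pos: [0.4674, -0.2822, 0.087]
wrist_force: [-4.0, 3.9, 10.1]
```

```bash
python3 -m creep '0 0 0 -0.002 0 0 0;0.035 0 0 -0.002 0 0 0;0.035 0 0 -0.002 0 0 0;0.035 0 0 -0.002 0 0 0;0.035 0 0 -0.002 0 0 0'|sed -n '2p;4,5p'; python3 -m creep '0.035 0 0 -0.01 0 0 0;0.035 0 0 -0.03 0 0 0;0.035 0 0 -0.07 0 0 0;0.035 0 0 -0.12 0 0 0;0.035 0 0 -0.16 0 0 0'|sed -n '2p;4,5p'; python3 go.py .5297 .0070 .26 55.0; python3 - <<'E'
from h import *
c=cam('wrist');P=pts(c);z=P[...,2];save('w4',c['image'])
a=np.radians(38.1);ex=np.array([np.cos(a),np.sin(a)]);ey=np.array([-ex[1],ex[0]])
q=P[...,:2]-[.4793,-.2716];x=q@ex;y=q@ey
for n,m in(('ours',abs(x+.015)<.02),('spare',abs(x-.045)<.02)):
    k=m&(abs(y)<.06)&(z>.1)&(z<.13);print(n,k.sum(),x[k].mean(),y[k].mean(),np.percentile(z[k],95))
    k=m&(abs(y)<.06)&(z>.078)&(z<.096);print(n,k.sum(),np.median(x[k]),y[k].min(),y[k].max(),np.percentile(z[k],[5,95]))
E
```

```text
tcp_pos: [0.4668, -0.2817, 0.0866]
wrist_force: [0.2, 0.5, -0.2]
gripper_width: 0.0347
tcp_pos: [0.4671, -0.2819, 0.2503]
wrist_force: [0.7, -0.4, -0.1]
gripper_width: 0.0351
d [ 0.1889  0.2274 -0.0101] rv [ 0.0003  0.0028 -0.2959] F [ 0.7 -0.4 -0.1] 10.05
ours 611 -0.01546016984758141 -0.0007250479521077534 0.11930470636292578
ours 701 -0.015388265280061875 -0.04437631507916749 0.03895344475587766 [0.08583968 0.0899086 ]
spare 728 0.04343529437275356 -0.0010863774614512927 0.11939375118087668
spare 962 0.042408156450432694 -0.04441345866266623 0.038869214605853866 [0.08130237 0.09115896]
```

View pics/w4.png

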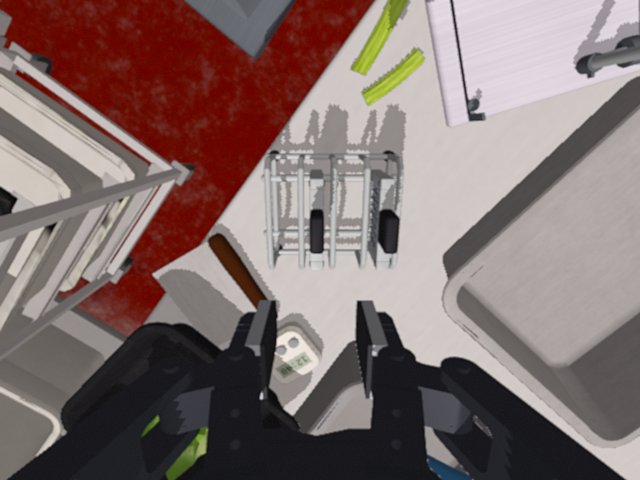

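The grid stands upright in the slot at (317,230), at the same height as the spare, which hasn't moved. On to the bar.

```bash
python3 -m creep '0.045 0.188 0.227 -0.01 0 0 -0.1;0.045 0.188 0.227 -0.01 0 0 -0.2;0.045 0.188 0.227 -0.01 0 0 -0.296;0.045 0.188 0.227 -0.01 0 0 -0.296;0.045 0.188 0.227 -0.01 0 0 -0.296'|sed -n '2p;4,5p'; python3 go.py .530 .0072 .25 55.0
```

```text
tcp_pos: [0.5202, -0.0357, 0.2559]
wrist_force: [0.4, -0.1, 0.3]
gripper_width: 0.0448
d [0.0166 0.0407 0.0059] rv [ 0.0006  0.0014 -0.0002] F [ 0.4 -0.1  0.3] 10.6
```

```bash
python3 -m creep '0.045 0.0165 0.041 0 0 0 0;0.045 0.0165 0.041 0 0 0 0;0.045 0.0165 0.041 0.04 0 0 0;0.045 0.0165 0.041 0.07 0 0 0;0.045 0.0165 0.041 0.07 0 0 0'|sed -n '2p;4,5p'; python3 go.py .530 .0072 .117 55.0; python3 - <<'E'
from h import *
c=cam('wrist');P=pts(c);z=P[...,2];g=c['image'].max(-1)
m=(g<90)&(z>.125)&(z<.15)&(np.hypot(P[...,0]-.53,P[...,1]-.007)<.05)
n,l,st,ce=cv2.connectedComponentsWithStats(m.astype(np.uint8))
for i in range(1,n):
    if st[i,4]>100:p=P[l==i];print(st[i],p.mean(0),cv2.minAreaRect(p[:,:2].astype(np.float32)))
E
```

```text
tcp_pos: [0.5269, 0.0054, 0.1801]
wrist_force: [-0.9, -0.0, -0.4]
gripper_width: 0.0452
d [-0.002   0.0036  0.0631] rv [-0.0046 -0.0081 -0.0003] F [-0.9 -0.  -0.4] 11.1
[ 309  192   31  153 3678] [0.52903602 0.00862903 0.14271262] ((0.5268604755401611, 0.010794887319207191), (0.017140503972768784, 0.08988487720489502), 54.60487747192383)
```

```bash
python3 -m creep '0.045 0 0.001 0.03 0 0 0;0.045 0 0.001 0.055 0 0 0;0.045 0 0.001 0.07 0 0 0;0.045 0 0.001 0.07 0 0 0'|sed -n '2p;4,5p'; python3 -m creep '0 0 0 0 0 0 0;0 0 0 0 0 0 0;0 0 0 0 0 0 0;0 0 0 0 0 0 0' 90; python3 go.py .530 .0072 .117 55.0
```

```text
tcp_pos: [0.53, 0.0059, 0.1143]
wrist_force: [-0.1, 0.0, 0.3]
gripper_width: 0.0452
clock: 11.95
tcp_pos: [0.5325, 0.0066, 0.1176]
tool_rot: [[-0.819, 0.574, 0.005], [0.574, 0.819, 0.0], [-0.004, 0.003, -1.0]]
wrist_force: [0.3, 2.6, 5.9]
gripper_width: 0.0154
grasp_force: 88.2
d [ 0.0024 -0.0009  0.0006] rv [ 0.0032  0.0037 -0.0001] F [0.3 2.6 5.9] 11.95
```

```bash
python3 -m creep '0 0 -0.015 0 0 0 0;0 0 -0.035 0 0 0 0;0 0 -0.055 0 0 0 0;0 0 -0.075 0 0 0 0;0 0 -0.095 0 0 0 0'|sed -n '2,6p'; python3 -m creep '0 0 0 0 0 0 0;0 0 0 0 0 0 0'; python3 - <<'E'
from h import *
for n in('top','scene'):
    c=cam(n);np.save(n+'2',c,allow_pickle=True)
    if n=='top':a=cv2.resize(c['image'][215:295,300:405],None,fx=3.8,fy=3.8,interpolation=cv2.INTER_CUBIC)
    else:b=cv2.resize(c['image'][195:335,240:470],None,fx=1.73,fy=1.73,interpolation=cv2.INTER_CUBIC)
w=cam('wrist');np.save('w5',w,allow_pickle=True);w=w['image'][100:400,100:500]
H=np.zeros((304+300,800,3),np.uint8);H[:a.shape[0],:a.shape[1]]=a;H[:b.shape[0],400:400+b.shape[1]]=b[:,:400];H[304:604,:400]=w
save('pull',H[:600])
E
```

```text
tcp_pos: [0.4782, -0.07, 0.1176]
tool_rot: [[-0.819, 0.573, 0.007], [0.573, 0.819, 0.005], [-0.003, 0.008, -1.0]]
wrist_force: [4.2, 11.1, 5.8]
gripper_width: 0.0153
grasp_force: 89.6
clock: 12.65
tcp_pos: [0.478, -0.0703, 0.1176]
tool_rot: [[-0.819, 0.574, 0.006], [0.574, 0.819, 0.004], [-0.002, 0.006, -1.0]]
wrist_force: [2.8, 10.0, 6.4]
gripper_width: 0.0159
grasp_force: 89.7
```

View pics/pull.png

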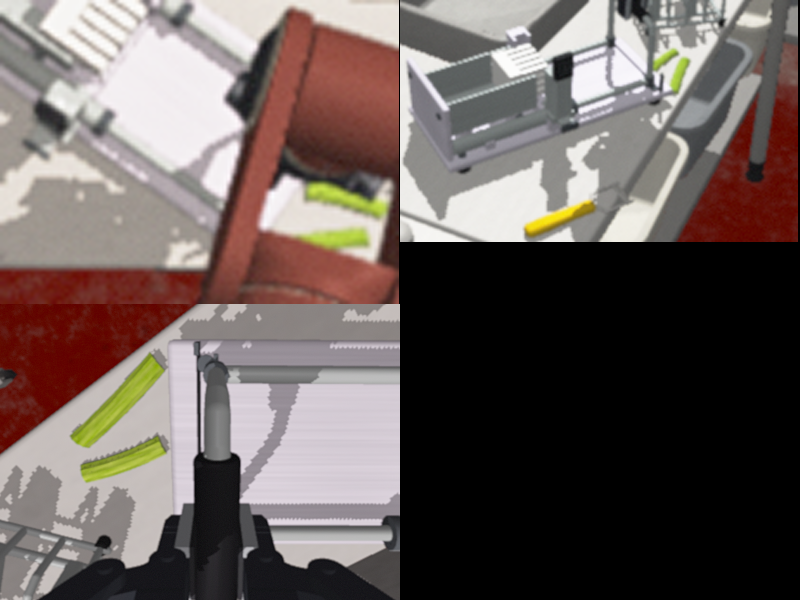

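The bar is out about 94 mm. In the wrist view (lower left) the pointer at crop (205,362) is just behind the mark plate at (197,347). I'll pull the remaining 10.7 mm.

```bash
python3 -m creep '0 0 -0.006 0 0 0 0;0 0 -0.0105 0 0 0 0;0 0 -0.0105 0 0 0 0;0 0 -0.0105 0 0 0 0;0 0 -0.0105 0 0 0 0'; python3 - <<'E'
from h import *
c=cam('wrist');s=ctrl.state();np.save('w6',c,allow_pickle=True)
ex=np.array([np.cos(np.radians(55)),np.sin(np.radians(55))]);print('travel',-(np.array(s['tcp_pos'][:2])-[.5325,.0066])@ex)
save('end',cv2.resize(c['image'][125:200,250:350],None,fx=8,fy=8,interpolation=cv2.INTER_CUBIC))
P=pts(c);q=P[...,:2]-[.5673,.0602];X=q@ex;Y=q@np.array([-ex[1],ex[0]]);z=P[...,2];g=c['image'].max(-1)
for v in range(132,182,2): 
    r=range(285,322);print(v,' '.join(f'{X[v,u]*1e3:.0f}/{z[v,u]*1e3:.0f}' for u in r if g[v,u]<95))
E
```

```text
clock: 13.3
tcp_pos: [0.4724, -0.0782, 0.1176]
tool_rot: [[-0.819, 0.573, 0.006], [0.573, 0.819, 0.004], [-0.002, 0.007, -1.0]]
wrist_force: [3.1, 9.8, 7.9]
gripper_width: 0.0154
grasp_force: 89.7
travel 0.1039775167562148
132 
134 
136 
138 -169/56 -169/56 -168/56 -167/54
140 -168/57
142 -169/56 -168/57 -167/57
144 
146 
148 
150 
152 -170/25 -169/42 -166/26 -165/28 -165/27 -164/28
154 -170/25 -169/42 -168/41 -167/41 -166/27 -165/27 -165/29 -164/28
156 -170/27 -169/42 -168/42 -168/41 -167/41 -167/42 -166/28 -165/27 -165/27 -164/27
158 -171/40 -170/42 -170/45 -169/47 -168/45 -168/47 -167/46 -167/46 -166/46 -166/45 -165/41 -164/38
160 -172/47 -171/47 -171/46 -169/46 -168/47 -167/46 -167/47 -166/47 -166/47 -165/46 -164/46
162 -173/47 -170/46 -169/47 -169/45 -168/46 -167/47 -167/47 -166/46 -166/46 -165/47 -164/47
164 -171/46 -171/46 -170/48 -170/52 -169/53 -169/54 -168/55 -167/56 -167/55 -166/52 -166/50 -165/46 -164/46
166 -171/52 -171/56 -170/60 -170/63 -169/66 -169/65 -168/66 -167/66 -167/67 -166/64 -166/61 -165/60 -165/54
168 -172/55 -171/64 -171/67 -170/70 -170/73 -169/75 -169/76 -168/76 -168/76 -167/76 -167/75 -166/73 -165/71 -165/67
170 -172/67 -171/73 -171/77 -170/80 -170/82 -169/84 -169/85 -168/85 -168/86 -167/86 -167/85 -166/84 -166/81 -165/79
172 -172/77 -171/84 -171/87 -170/90 -170/91 -169/92 -169/93 -168/93 -168/95 -167/94 -167/94 -166/92 -166/91 -165/88
174 -172/80 -171/88 -171/92 -170/95 -170/97 -170/99 -169/99 -169/100 -168/101 -168/102 -167/102 -167/101 -166/100 -166/100 -165/97
176 -172/91 -171/96 -171/100 -170/103 -170/105 -170/106 -169/108 -169/107 -168/107 -168/108 -167/108 -167/107 -167/108 -166/106 -166/106
178 -172/99 -171/104 -171/107 -170/110 -170/110 -170/113 -169/113 -169/115 -168/114 -168/115 -167/115 -167/114 -167/114 -166/113 -166/112
180 -171/110 -171/113 -170/114 -170/116 -169/117 -169/119 -169/120 -168/120 -168/121 -168/121 -167/121 -167/121 -166/118 -166/118
```

View pics/end.png

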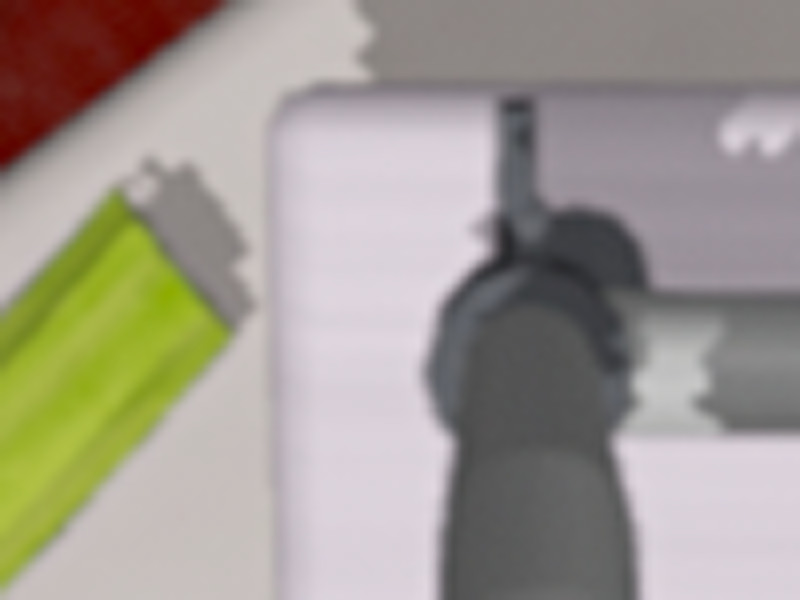

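The plate (515,110) and the pointer (515,230) share the same column. Depth puts both at x ≈ -168 mm, within about 1 mm. I'll hold still briefly and hand in.

```bash
python3 -m creep '0 0 -0.0003 0 0 0 0;0 0 -0.0003 0 0 0 0;0 0 -0.0003 0 0 0 0;0 0 -0.0003 0 0 0 0;0 0 -0.0003 0 0 0 0'; python3 -c "
from cell import ctrl
print(ctrl.close_job())"
```

```text
clock: 13.85
tcp_pos: [0.4723, -0.0784, 0.1176]
tool_rot: [[-0.819, 0.573, 0.006], [0.573, 0.819, 0.004], [-0.002, 0.007, -1.0]]
wrist_force: [3.4, 10.9, 7.7]
gripper_width: 0.0154
grasp_force: 89.7
the job is handed in; nothing more can be done
None
```

I handed the job in at 13.85 s: the jaw is open at its stop, the blade grid stands upright in the rack slot at x = -15 mm, and the gripper is holding the pull bar at the wash mark to within about 1 mm; the spare grid hasn't moved, and the arm never worked near the sauce cups, though I didn't re-check them at the end.

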